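# Refill the gravity-feed spice jar rack

### The job

Refill the gravity rack with the two fresh spice jars standing on the open worktop between it and the white pump dispenser: lay each one on its side across the top lane at the loading end, cap towards you like the jar already in the rack, and let it roll down and round so that both end up queued behind that jar in the lower lane. Leave the things around where they stand.

Things in the scene. Friction and masses are not known exactly. Their poses are not given: they have to be found in the camera images.
- rack: fixed two-tier gravity-feed rack of bent stainless sheet, 135 deep (x) by 361 long (y) by 155 mm high, lanes 112 mm wide inside, their side lips polished. Origin: on the worktop, midway across the lanes. y runs along the lanes (loading end and outlet at -y, turnaround at +y), -x is the open side facing the robot. Jars lie across the lanes and roll through unaided in 1.5 s
- rack_load (a point): loading place: a point on the upper lane's floor, midway across, 40 mm to -y of the rack's origin and 121 mm above the worktop; axes as the rack's. This floor falls 7 degrees to +y, from y = -115 mm (9 mm end stop) to y = +105 mm; nothing above. Side lips 14 mm over the floor; up to y = +15 mm they carry outward flared guides (26 mm over the floor, 67 mm either side of the middle)
- rack_turn (a point): turnaround at the +y end: a point on the lower lane's floor midway across, 135 mm to +y of the rack's origin, 47 mm above the worktop. Cheeks and an end wall up to 155 mm close it; here a jar drops about 55 mm from the upper lane to the lower one, which leads back to -y under the upper lane, falling 6 degrees
- rack_outlet (a point): outlet: the lower end of the lower lane's floor, midway across, at the 23 mm high end stop 190 mm to -y of the rack's origin, 13 mm above the worktop. Jars queue up from it: axes 22, 67 and 112 mm from it along y, for the jar already there and the two fresh ones
- jar_a: one of the two fresh spice jars: a straight round jar of clear plastic, 106 mm tall and 45 mm in diameter (cap and body alike), about 110 g, red cap 21 mm high. Starts upright on the worktop, cap up. Origin: centre of its underside; its z axis runs along the jar towards the cap
- jar_a_cap (a point): centre of the outer face of the cap of jar_a, on the jar's axis, 106 mm from its origin
- jar_b: the other of the two fresh spice jars: a straight round jar of clear plastic, 106 mm tall and 45 mm in diameter (cap and body alike), about 110 g, red cap 21 mm high. Starts upright on the worktop, cap up. Origin: centre of its underside; its z axis runs along the jar towards the cap
- jar_b_cap (a point): centre of the outer face of the cap of jar_b, on the jar's axis, 106 mm from its origin
- stock_jar: the jar already in the rack, same shape and size as the fresh ones, lying at the outlet of the lower lane with its red cap towards the robot. Origin: centre of its underside (now facing away from the robot); its z axis runs along the jar towards the cap. It stays there
- stock_jar_cap (a point): centre of the outer face of the cap of stock_jar, on the jar's axis, 106 mm from its origin
- pump_dispenser: fixed white sauce dispenser with a black pump head, 120 by 110 mm and 317 mm tall, to the right of the jars; origin at the centre of its underside. An obstacle between the arm's start and the jars
- pepper_mill: wooden pepper mill, 58 mm wide, 160 mm tall, standing behind the jars; origin at the centre of its underside. To be left alone
- salt_shaker: glass salt shaker with a grey top, 44 mm wide, 90 mm tall, standing behind the jars; origin at the centre of its underside. To be left alone
- tin: squat food tin, 75 mm wide, 58 mm tall, standing behind the rack's outlet end; origin at the centre of its underside. To be left alone

How it is judged:
On the way:
1. one fresh jar has rolled through and lies in the lower lane next to the stock jar, cap towards the robot (((x of jar_a_cap in the frame of rack below -0.038 m and x of jar_a in the frame of rack between 0.038 and 0.068 m and y of jar_a in the frame of rack between -0.145 and -0.1 m and z of jar_a in the frame of rack between 0.02 and 0.075 m and angle between the z axis of jar_a and the x axis of rack, either way round below 0.12 rad and linear speed of jar_a below 0.03 m/s) or (x of jar_b_cap in the frame of rack below -0.038 m and x of jar_b in the frame of rack between 0.038 and 0.068 m and y of jar_b in the frame of rack between -0.145 and -0.1 m and z of jar_b in the frame of rack between 0.02 and 0.075 m and angle between the z axis of jar_b and the x axis of rack, either way round below 0.12 rad and linear speed of jar_b below 0.03 m/s))), for 0.2 s.
At the end, for the whole second after the job is handed in: Both fresh jars lie at rest in the lower lane directly behind the stock jar (jar axes at about 123 and 78 mm before the rack's middle, each within 22 mm), across the lane within about 7 degrees, caps towards the robot; the stock jar still lies at the outlet, cap towards the robot (((x of each of jar_a_cap, jar_b_cap in the frame of rack below -0.038 m and x of jar_a in the frame of rack between 0.038 and 0.068 m and y of jar_a in the frame of rack between -0.145 and -0.1 m and z of jar_a in the frame of rack between 0.02 and 0.075 m and angle between the z axis of each of jar_a, jar_b and the x axis of rack, either way round below 0.12 rad and linear speed of each of jar_a, jar_b below 0.03 m/s and x of jar_b in the frame of rack between 0.038 and 0.068 m and y of jar_b in the frame of rack between -0.1 and -0.055 m and z of jar_b in the frame of rack between 0.02 and 0.075 m) or (x of each of jar_b_cap, jar_a_cap in the frame of rack below -0.038 m and x of jar_b in the frame of rack between 0.038 and 0.068 m and y of jar_b in the frame of rack between -0.145 and -0.1 m and z of jar_b in the frame of rack between 0.02 and 0.075 m and angle between the z axis of each of jar_b, jar_a and the x axis of rack, either way round below 0.12 rad and linear speed of each of jar_b, jar_a below 0.03 m/s and x of jar_a in the frame of rack between 0.038 and 0.068 m and y of jar_a in the frame of rack between -0.1 and -0.055 m and z of jar_a in the frame of rack between 0.02 and 0.075 m)) and x of stock_jar_cap in the frame of rack below -0.038 m and x of stock_jar in the frame of rack between 0.038 and 0.068 m and y of stock_jar in the frame of rack between -0.19 and -0.145 m and z of stock_jar in the frame of rack between 0.02 and 0.075 m and angle between the z axis of stock_jar and the x axis of rack, either way round below 0.12 rad and linear speed of stock_jar below 0.03 m/s); the robot touches nothing.
It fails at once if the pepper mill, the salt shaker or the tin is pushed more than 30 mm from its place or knocked over (distance of any of pepper_mill, salt_shaker, tin from where it was at the start of the episode above 0.03 m or angle between any of pepper_mill, salt_shaker, tin's own z axis and vertical above 0.5 rad).
It also fails if it takes over 70 s, if anything falls off the work surface, if the arm or the gripper's body presses on something with over 40 N, if the wrist force passes 120 N, or if a joint passes its speed limit or range.

### The arm

A 6-joint arm with a two-finger parallel gripper is mounted at the origin on a cart in front of the work surface, level with it; the furniture and walls round the work are solid. World frame = base frame: x ahead of the robot, y to its left, z up, the work surface at z = 0. Lengths are in m, angles in rad, forces in N, time in s.
With the tool pointing down it reaches from about 0.375 to 0.925 m from the base axis. Payload 5.7 kg.
Tool frame: the origin (TCP) lies midway between the tips of the shut fingers; the grasp point (between the pads) lies 19 mm behind it; z points along the fingers, y is the line along which they close (so a half turn about z gives the same grasp; the last joint's range is limited). The gripper opens to 88 mm and grips with 3 to 60 N. Pads are 20 mm wide; open, the fingers measure 115 mm over their backs; the gripper's body (75 mm by 178 mm) begins 61 mm behind the grasp point.
Start: joints at [1.097, 0.359, 1.51, -0, 1.272, -0.115], TCP at [0.211, 0.562, 0.223] pointing down, gripper open.
Joint ranges: [-2.97, 2.97], [-1.01, 2.36], [0.21, 2.38], [-0.96, 4.11], [0.2, 2.71], [-2.98, 2.98]. Speed limits (rad/s): [2.39, 2.39, 3.14, 3.14, 3.14, 3.14].

### API

Orientations are given as a unit quaternion [x, y, z, w].
In Python, from bench import move_ptp, servo_line, goto_joints, move_gripper, sleep, inverse_kinematics, capture, PlanningError, close_job, spot_in, silhouettes, current_clock, current_joint_pos, current_qvel, current_joint_torque, current_position, current_orientation, current_force, current_torque, current_finger_gap, current_grip_force gives the robot as it stands. Calls block until the motion is done:
- move_ptp(position, orientation): joint-space move of the TCP to a pose.
- servo_line(position, orientation=None, rate=0.15, contact_N=None): straight line of the TCP; orientation=None keeps the orientation; rate is the mean speed in m/s. With contact_N (N) it stops when the force on the tool has changed by that much, and returns True; else False.
- goto_joints(angles): joint-space move.
- move_gripper(opening): finger opening in m; the grip force is fixed at half the most; returns when the fingers have stopped.
- sleep(seconds).
- inverse_kinematics(position, orientation): joint angles nearest the present ones, or None.
- capture(name): name is "scene" or "top" or "wrist"; returns a dict with "image" (480x640x3 uint8, blue, green, red), "range_z" (480x640 float32, m along the optical axis (not along the pixel's ray), 0 where there is no reading), "intrinsics" (3x3 intrinsics, pixels), "R" (3x3) and "t" (3): a world point X has camera coordinates R X + t. Camera axes: x right, y down, z forward; pixel columns grow to the right and rows downward; lengths in m; the calibration is good to about 2 mm. The wrist camera is an equidistant fisheye: a pixel r from the principal point sees the ray r / f radians off the axis. A picture is of the moment at which its call begins.
A pose or a line that the arm cannot do raises PlanningError and nothing moves.
- close_job(): hands the job in; it is judged then, once.
Trained networks look in the newest picture that a camera, given by its name, has taken for a name from the list of things; names that differ only in an ending like _2 or _b are one class to them, and where a whole thing is asked for, a point or a joint stands for the part that bears it (a point fixed in the world has none). Each returns a list of dicts, best first, with "conf" (0 to 1); they miss things now and then, are a little off and sometimes report something else, mostly with a low value. They report only what shows in the picture. A call takes as long as a camera call.
- spot_in(camera, query): "xy" ([column, row] in pixels, amid what is visible of it).
- silhouettes(camera, query): "region" (480x640 bool, what is visible of it) and "xy" ([column, row] in pixels, amid what is visible of it).
Readings, each from a call of its own:
- current_clock(): time.
- current_joint_pos(): joint angles.
- current_qvel(): joint speeds.
- current_joint_torque(): joint torques, N m.
- current_position(): TCP position.
- current_orientation(): TCP orientation.
- current_force(): force on the tool from outside, world axes, zero at the start.
- current_torque(): the same for the moment, N m.
- current_finger_gap(): finger opening in m.
- current_grip_force(): force on a finger pad.
Only numpy, scipy, OpenCV 4.12 (cv2) and the standard library are available. Lean on these libraries where they do the work, as an engineer would, in place of code of your own. Each camera call takes 0.05 s, during which the arm holds its last target. There are 200 camera calls.

## Working session

There is one attempt and no reset: what is moved stays moved. The work goes in short steps, each a Python script; the robot and the scene stay as the last script left them, time stands still between calls to the robot, and variables do not carry over. Pictures are saved under pics/ and viewed, at most 10 in all, crops included, and the job is handed in when it is done.

```bash
mkdir -p pics; ls
cat > h.py <<'E'
import numpy as np, cv2
from bench import *
def world(c, mask=None):
    K,R,t=np.array(c["intrinsics"]),np.array(c["R"]),np.array(c["t"])
    z=c["range_z"]; v,u=np.nonzero((z>0) if mask is None else (mask&(z>0)))
    d=z[v,u]; P=np.stack([(u-K[0,2])/K[0,0]*d,(v-K[1,2])/K[1,1]*d,d],1)
    return (P-t)@R
E
python3 - <<'E'
from h import *
for n in("scene","top"):
    c=capture(n); cv2.imwrite(f"pics/{n}.png",c["image"]); np.savez(n+".npz",**c)
    print(n,"cam at",-c["R"].T@c["t"])
    for q in("jar_a","pump_dispenser","pepper_mill","salt_shaker","tin","rack"):
        for s in silhouettes(n,q):
            if s["conf"]<.3: continue
            P=world(c,s["region"])
            if len(P): print(q,round(s["conf"],2),np.round(s["xy"]),len(P),"med",np.median(P,0).round(3),"lo",np.percentile(P,3,axis=0).round(3),"hi",np.percentile(P,97,axis=0).round(3))
print(current_orientation(),current_clock())
E
```

```text
bench.py
pics
scene cam at [-0.2813845  -0.61167823  0.84799109]
jar_a 0.69 [386. 281.] 874 med [ 0.629 -0.03   0.07 ] lo [ 0.62  -0.043  0.009] hi [ 0.657 -0.005  0.107]
jar_a 0.56 [326. 320.] 1056 med [ 0.439 -0.01   0.068] lo [ 0.43  -0.022  0.006] hi [0.467 0.017 0.107]
pepper_mill 0.65 [430. 235.] 295 med [ 0.768 -0.051  0.133] lo [ 0.541 -0.176  0.071] hi [ 0.886 -0.027  0.303]
salt_shaker 0.79 [401. 252.] 337 med [0.754 0.017 0.056] lo [0.744 0.006 0.016] hi [0.768 0.036 0.089]
salt_shaker 0.57 [429. 232.] 287 med [ 0.769 -0.05   0.133] lo [ 0.544 -0.178  0.084] hi [0.889 0.004 0.304]
salt_shaker 0.33 [317. 272.] 749 med [0.583 0.133 0.052] lo [0.542 0.12  0.02 ] hi [0.646 0.192 0.061]
tin 0.93 [372. 242.] 906 med [0.764 0.12  0.047] lo [0.744 0.093 0.002] hi [0.813 0.162 0.058]
rack 0.61 [262. 226.] 8092 med [0.594 0.315 0.09 ] lo [0.536 0.119 0.011] hi [0.659 0.477 0.15 ]
top cam at [0.52519069 0.15637117 1.31705725]
jar_a 0.97 [387. 214.] 415 med [ 0.642 -0.015  0.106] lo [ 0.624 -0.039  0.03 ] hi [0.662 0.002 0.112]
jar_a 0.89 [380. 302.] 382 med [0.457 0.006 0.106] lo [ 0.437 -0.016  0.039] hi [0.475 0.024 0.111]
pump_dispenser 0.54 [235. 235.] 8887 med [0.601 0.322 0.116] lo [0.541 0.176 0.019] hi [0.659 0.476 0.154]
pepper_mill 0.8 [400. 154.] 773 med [ 0.779 -0.041  0.134] lo [ 0.762 -0.067  0.014] hi [ 0.808 -0.022  0.157]
pepper_mill 0.54 [386. 214.] 437 med [ 0.642 -0.015  0.106] lo [ 0.624 -0.037  0.021] hi [0.664 0.002 0.112]
salt_shaker 0.55 [366. 164.] 341 med [0.759 0.031 0.078] lo [0.745 0.005 0.   ] hi [0.781 0.047 0.092]
tin 0.96 [320. 159.] 906 med [0.78  0.132 0.056] lo [0.747 0.1   0.02 ] hi [0.815 0.163 0.061]
rack 0.73 [235. 239.] 9135 med [0.601 0.322 0.115] lo [0.54  0.171 0.018] hi [0.66  0.477 0.155]
[ 1.78440966e-01  9.83950619e-01 -1.62822760e-05 -3.18901151e-07] 0.7
```

View pics/scene.png

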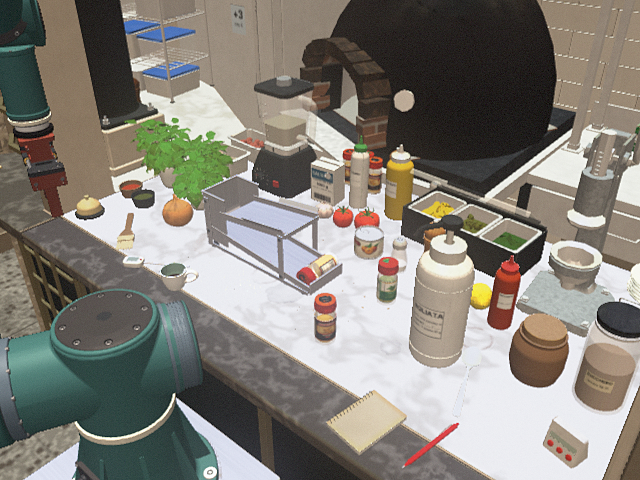

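View pics/top.png

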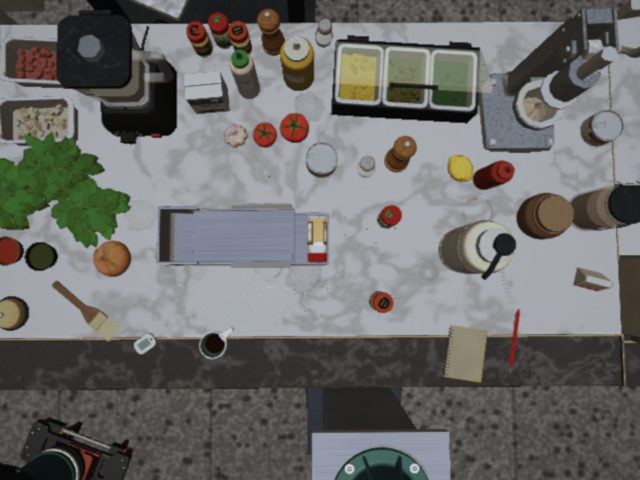

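Run:
```python
from h import *
c=dict(np.load("top.npz")); P=world(c)
from scipy.spatial import ConvexHull
# jars: cap top
for x,y in((.642,-.015),(.457,.006)):
    m=(np.hypot(P[:,0]-x,P[:,1]-y)<.04)&(P[:,2]>.095)&(P[:,2]<.12); Q=P[m]
    print("jar",len(Q),Q[:,:2].min(0),Q[:,:2].max(0),cv2.minEnclosingCircle(Q[:,:2].astype(np.float32)),Q[:,2].mean())
# rack
m=(P[:,0]>.45)&(P[:,0]<.75)&(P[:,1]>.08)&(P[:,1]<.55)&(P[:,2]>.008)
Q=P[m]
for lo in(.008,.1,.14):
    q=Q[Q[:,2]>lo]; r=cv2.minAreaRect(q[:,:2].astype(np.float32)); print("rack z>",lo,r)
print("pump",[ (P[(P[:,2]>h)&(P[:,1]<0)&(P[:,0]<.7)][:,:2].min(0),P[(P[:,2]>h)&(P[:,1]<0)&(P[:,0]<.7)][:,:2].max(0)) for h in(.15,.25)])
# upper lane floor profile along mid x
for y in np.arange(.15,.5,.02):
    q=Q[(abs(Q[:,1]-y)<.006)&(abs(Q[:,0]-.601)<.03)]
    print(round(y,2),np.median(q[:,2]).round(4) if len(q) else None)
```

```text
jar 327 [ 0.62355703 -0.04119593] [0.66755196 0.00285883] ((0.645874559879303, -0.0192990992218256), 0.022521747276186943) 0.10721334547128203
jar 337 [ 0.43317634 -0.01892133] [0.47671729 0.02460616] ((0.4543052911758423, 0.0020999894477427006), 0.02264825440943241) 0.10655381101899714
rack z> 0.008 ((0.5985453724861145, 0.3142487406730652), (0.29691213369369507, 0.4635823369026184), 0.989628255367279)
rack z> 0.1 ((0.6014595031738281, 0.33814066648483276), (0.28669825196266174, 0.1330796182155609), 89.68911743164062)
rack z> 0.14 ((0.6014595031738281, 0.33814066648483276), (0.28669825196266174, 0.1330796182155609), 89.68911743164062)
pump [(array([ 0.50706226, -0.51352666]), array([ 0.69950835, -0.13965226])), (array([ 0.50706226, -0.22318602]), array([ 0.60339901, -0.15321771]))]
0.15 0.0604
0.17 0.0203
0.19 0.0217
0.21 0.1294
0.23 0.1267
0.25 0.1249
0.27 0.1216
0.29 0.1192
0.31 0.1168
0.33 0.1149
0.35 0.1121
0.37 0.1096
0.39 0.1073
0.41 0.1052
0.43 0.0472
0.45 0.0492
0.47 0.0659
0.49 None
```

The scene view shows the fresh jars at about (325,318) and (387,280), the rack centred near (262,235), and the stock jar at (320,268). The top view has the jars at (381,302) and (389,216). The rack is square to the world axes, with its origin at about (0.6015, 0.312). My plan is to grip each jar with the tool tilted about 45°. Rolling the tool half a turn then lays the jar down with its cap towards the robot.

```bash
cat >> h.py <<'E'
from scipy.spatial.transform import Rotation as Ro
RX,RY=.6015,.312
GH=.066
JARS=[np.array([.4545,.0025]),np.array([.6457,-.019])]
def T(a,s):   # tool axes in jar frame (columns)
    z=np.array([np.cos(a),0,-np.sin(a)]); y=np.array([0,s,0.]); return np.stack([np.cross(y,z),y,z],1)
def pick(j,a,s,psi,up=0,back=0):
    R=Ro.from_euler('z',psi).as_matrix()@T(a,s); g=np.array([*JARS[j],GH+up])-back*R[:,2]
    return g+.019*R[:,2], Ro.from_matrix(R).as_quat()
def place(a,s,up=0,dy=0):
    J=np.array([[0,0,-1],[0,-1,0],[-1,0,0.]]); R=J@T(a,s)
    g=np.array([RX+.053-GH,RY-.040+dy,.121+.0225+.003+up])
    return g+.019*R[:,2], Ro.from_matrix(R).as_quat()
E
python3 - <<'E'
from h import *
from itertools import product
for a,s in product((20,30,40,45,50,60),(1,-1)):
    ar=np.radians(a); p=[inverse_kinematics(*place(ar,s,u)) for u in(0,.15)]
    for psi in (-20,0,20,45):
        q=[inverse_kinematics(*pick(j,ar,s,np.radians(psi),*ub)) for j in(0,1) for ub in((0,0),(0,.1),(.2,0))]
        ok=''.join('01'[x is not None] for x in p+q)
        if ok.count('1')>=6: print(a,s,psi,ok,np.round(p[0],2) if p[0] is not None else '',np.round(q[0],2) if q[0] is not None else '',np.round(q[3],2) if q[3] is not None else '')
E
```

```text
20 1 45 11111111 [ 0.4   0.41  1.77 -0.22  0.65  2.13] [-1.06  1.02  2.35  1.39  1.17  1.33] [-0.71  0.92  1.99  1.56  1.22  1.82]
20 -1 45 11111111 [ 0.4   0.41  1.77 -0.22  0.65 -1.01] [-1.06  1.02  2.35  1.39  1.17 -1.81] [-0.71  0.92  1.99  1.56  1.22 -1.32]
30 1 45 11111111 [ 0.45  0.39  1.9  -0.55  0.43  2.48] [-0.97  0.85  2.37  1.43  1.03  1.48] [-0.66  0.8   1.99  1.49  1.04  1.98]
30 -1 45 11111111 [ 0.45  0.39  1.9  -0.55  0.43 -0.67] [-0.97  0.85  2.37  1.43  1.03 -1.66] [-0.66  0.8   1.99  1.49  1.04 -1.16]
40 1 45 01111111  [-0.86  0.68  2.36  1.42  0.88  1.7 ] [-0.59  0.7   1.96  1.36  0.88  2.2 ]
40 -1 45 01111111  [-0.86  0.68  2.36  1.42  0.88 -1.44] [-0.59  0.7   1.96  1.36  0.88 -0.94]
45 1 45 01111111  [-0.79  0.6   2.35  1.38  0.8   1.84] [-0.54  0.65  1.94  1.26  0.81  2.34]
45 -1 45 01111111  [-0.79  0.6   2.35  1.38  0.8  -1.31] [-0.54  0.65  1.94  1.26  0.81 -0.8 ]
50 -1 45 00111111  [-0.72  0.54  2.32  1.31  0.73 -1.14] [-0.5   0.62  1.91  1.13  0.75 -0.64]
60 -1 20 10011111 [0.6  0.59 2.21 3.91 0.78 1.3 ]  [-0.31  0.53  1.97  0.99  0.38  0.02]
60 -1 45 10111111 [0.6  0.59 2.21 3.91 0.78 1.3 ] [-0.57  0.44  2.26  1.06  0.59 -0.73] [-0.41  0.57  1.85  0.82  0.69 -0.26]
```

Run:
```python
from h import *
for n in("top","scene"):
    c=dict(np.load(n+".npz"));P=world(c)
    for lo,hi in((.03,.1),(.1,.2),(.2,.26),(.26,.33)):
        q=P[(P[:,2]>lo)&(P[:,2]<hi)&(P[:,0]>.42)&(P[:,0]<.72)&(P[:,1]<-.06)&(P[:,1]>-.32)]
        if len(q): print(n,lo,len(q),np.percentile(q,2,axis=0).round(3),np.percentile(q,98,axis=0).round(3))
q0=np.array(current_joint_pos())
for j in(0,1):
  for a in range(0,61,10):
    r=[]
    for psi in range(-180,180,15):
        ar=np.radians(a); k=[inverse_kinematics(*pick(j,ar,-1,np.radians(psi),*ub)) for ub in((0,0),(0,.09),(.15,0))]
        if all(x is not None for x in k): r.append((psi,np.round(k[0],1).tolist()))
    print(j,a,r)
for a in range(0,61,5):
  print(a,[(dy,None if k is None else k.round(2) if hasattr(k,'round') else np.round(k,2)) for dy in(0,-.02,.03) for k in[inverse_kinematics(*place(np.radians(a),-1,0,dy))]])
```

```text
top 0.03 394 [ 0.519 -0.255  0.032] [ 0.719 -0.14   0.098]
top 0.1 712 [ 0.518 -0.264  0.102] [ 0.719 -0.14   0.198]
top 0.2 1286 [ 0.523 -0.232  0.203] [ 0.62  -0.143  0.258]
top 0.26 1097 [ 0.513 -0.212  0.261] [ 0.599 -0.159  0.319]
scene 0.03 1959 [ 0.513 -0.274  0.031] [ 0.718 -0.159  0.098]
scene 0.1 2823 [ 0.513 -0.271  0.102] [ 0.718 -0.158  0.198]
scene 0.2 1812 [ 0.516 -0.247  0.201] [ 0.589 -0.155  0.258]
scene 0.26 1114 [ 0.51  -0.224  0.261] [ 0.593 -0.162  0.316]
0 0 [(-180, [-0.1, 1.3, 1.1, -0.1, 2.4, -1.7]), (-165, [0.0, 1.3, 1.1, -0.3, 2.3, -1.8]), (-150, [0.1, 1.2, 1.2, -0.5, 2.2, -1.9]), (-135, [0.3, 1.2, 1.3, -0.6, 2.1, -1.9]), (-120, [0.4, 1.2, 1.4, -0.8, 2.0, -2.0]), (-105, [0.5, 1.2, 1.5, -0.9, 1.9, -1.9]), (45, [-1.1, 1.3, 2.2, 1.3, 1.4, -2.0]), (60, [-1.0, 1.2, 2.1, 1.1, 1.5, -1.7]), (75, [-0.9, 1.2, 1.9, 0.9, 1.6, -1.5]), (90, [-0.8, 1.2, 1.7, 0.8, 1.8, -1.4]), (105, [-0.7, 1.2, 1.5, 0.7, 1.9, -1.3]), (120, [-0.6, 1.2, 1.4, 0.6, 2.1, -1.3]), (135, [-0.4, 1.2, 1.3, 0.4, 2.2, -1.3]), (150, [-0.3, 1.2, 1.2, 0.3, 2.3, -1.4]), (165, [-0.2, 1.3, 1.1, 0.1, 2.3, -1.
[... 9473 characters left out ...]
0.71])), (0.03, array([ 0.5 ,  0.41,  1.86, -0.57,  0.46, -0.61]))]
35 [(0, array([ 0.47,  0.4 ,  1.96, -0.88,  0.35, -0.32])), (-0.02, array([ 0.43,  0.39,  1.99, -0.89,  0.32, -0.35])), (0.03, array([ 0.53,  0.42,  1.92, -0.87,  0.39, -0.29]))]
40 [(0, None), (-0.02, None), (0.03, None)]
45 [(0, None), (-0.02, None), (0.03, None)]
50 [(0, None), (-0.02, array([0.51, 0.47, 2.15, 4.1 , 0.47, 1.01])), (0.03, None)]
55 [(0, array([0.58, 0.53, 2.17, 4.02, 0.62, 1.16])), (-0.02, array([0.53, 0.52, 2.2 , 3.93, 0.62, 1.21])), (0.03, None)]
60 [(0, array([0.6 , 0.59, 2.21, 3.91, 0.78, 1.3 ])), (-0.02, array([0.56, 0.59, 2.24, 3.84, 0.79, 1.34])), (0.03, array([0.66, 0.6 , 2.16, 4.02, 0.77, 1.23]))]
```

Run:
```python
from h import *
A=[];b=[]
for x in(.5,.65,.75):
  for z in(.2,.35):
    for ph in(0,20,40):
      p=np.radians(180-ph); R=Ro.from_euler('y',p)
      q=inverse_kinematics([x,0,z],R.as_quat())
      if q is None or abs(q[3])>.01 or abs(q[0])>.01: continue
      q2,q23,q5=q[1],q[1]+q[2],q[1]+q[2]+q[4]; s,c=np.sin,np.cos
      A+= [[1,0,s(q2),s(q23),c(q23),s(q5)],[0,1,c(q2),c(q23),-s(q23),c(q5)]]; b+=[x,z]
sol,res,rk,_=np.linalg.lstsq(np.array(A),np.array(b),rcond=None); print(len(b),"a1 d1 L1 L2 e D",sol.round(4),res,rk)
a1,d1,L1,L2,e,D=sol
for GHt in(.066,.085):
  import h; h.GH=GHt
  for j in(0,1):
   for a in(30,35):
    for psi in(-105,-90,-75):
     for name,ub in(("grasp",(0,0)),("back",(0,.09))):
      t,o=pick(j,np.radians(a),-1,np.radians(psi),*ub); q=inverse_kinematics(t,o)
      if q is None: print(GHt,j,a,psi,name,None); continue
      w=t-D*Ro.from_quat(o).as_matrix()[:,2]
      u=np.array([np.cos(q[0]),np.sin(q[0])]); el=[*((a1+L1*np.sin(q[1]))*u),d1+L1*np.cos(q[1])]
      print(GHt,j,a,psi,name,"wrist",w.round(3),"elbow",np.round(el,3),np.round(q,2))
```

```text
Traceback (most recent call last):
numpy.linalg.LinAlgError: 1-dimensional array given. Array must be two-dimensional
```

```bash
cat > k.py <<'E'
from h import *
q=inverse_kinematics([.6,0,.3],Ro.from_euler('y',np.pi).as_quat()); print(np.round(q,3)); y0=-.6*np.sin(q[0]); print("lat",y0)
A=[];b=[]
for x in(.5,.65,.75):
  for z in(.2,.35):
    for ph in(0,20,40):
      q=inverse_kinematics([x,y0,z],Ro.from_euler('y',np.radians(180-ph)).as_quat())
      if q is None or abs(q[3])>.03 or abs(q[0])>.03: continue
      q2,q23,q5=q[1],q[1]+q[2],q[1]+q[2]+q[4]; s,c=np.sin,np.cos
      A+= [[1,0,s(q2),s(q23),c(q23),s(q5)],[0,1,c(q2),c(q23),-s(q23),c(q5)]]; b+=[x,z]
sol,res,rk,_=np.linalg.lstsq(np.array(A),np.array(b),rcond=None); print(len(b),"a1 d1 L1 L2 e D",sol.round(4),res,rk)
a1,d1,L1,L2,e,D=sol
import h
for h.GH in(.066,.085):
  for j in(0,1):
   for a in(30,35):
    for psi in(-105,-90,-75):
     for name,ub in(("grasp",(0,0)),("back",(0,.09))):
      t,o=pick(j,np.radians(a),-1,np.radians(psi),*ub); q=inverse_kinematics(t,o)
      if q is None: print(h.GH,j,a,psi,name,None); continue
      w=t-D*Ro.from_quat(o).as_matrix()[:,2]
      u=np.array([np.cos(q[0]),np.sin(q[0])]); el=[*((a1+L1*np.sin(q[1]))*u),d1+L1*np.cos(q[1])]
      print(h.GH,j,a,psi,name,"wrist",w.round(3),"elbow",np.round(el,3),np.round(q,2))
E
python3 k.py
```

```text
[-0.115  0.301  1.403  0.     1.438 -1.686]
lat 0.06890000000000027
32 a1 d1 L1 L2 e D [-0.      0.2665  0.6111  0.4336  0.1122  0.3813] [1.3157829e-30] 6
0.066 0 30 -105 grasp wrist [0.536 0.306 0.247] elbow [0.423 0.182 0.668] [ 0.41  0.85  1.69 -0.75  1.46 -2.03]
0.066 0 30 -105 back wrist [0.556 0.381 0.292] elbow [0.394 0.214 0.681] [ 0.5   0.82  1.55 -0.68  1.63 -2.1 ]
0.066 0 30 -90 grasp wrist [0.454 0.316 0.247] elbow [0.396 0.208 0.683] [ 0.48  0.82  1.84 -0.92  1.31 -2.01]
0.066 0 30 -90 back wrist [0.454 0.394 0.292] elbow [0.351 0.24  0.705] [ 0.6   0.77  1.72 -0.8   1.47 -2.1 ]
0.066 0 30 -75 grasp None
0.066 0 30 -75 back wrist [0.353 0.381 0.292] elbow [0.311 0.257 0.726] [ 0.69  0.72  1.92 -0.96  1.3  -2.04]
0.066 0 35 -105 grasp wrist [0.531 0.289 0.274] elbow [0.407 0.165 0.691] [ 0.38  0.8   1.72 -0.73  1.39 -2.06]
0.066 0 35 -105 back wrist [0.55  0.36  0.325] elbow [0.375 0.193 0.708] [ 0.47  0.76  1.58 -0.65  1.56 -2.13]
0.066 0 35 -90 grasp wrist [0.454 0.299 0.274] elbow [0.381 0.187 0.706] [ 0.46  0.77  1.86 -0.89  1.24 -2.06]
0.066 0 35 -90 back wrist [0.45
[... 2484 characters left out ...]
-0.8   1.78 -2.38]
0.085 1 30 -90 grasp None
0.085 1 30 -90 back wrist [0.646 0.373 0.311] elbow [0.423 0.194 0.663] [ 0.43  0.86  1.36 -0.91  1.56 -2.38]
0.085 1 30 -75 grasp None
0.085 1 30 -75 back None
0.085 1 35 -105 grasp wrist [0.723 0.268 0.293] elbow [0.467 0.127 0.64 ] [ 0.27  0.91  1.29 -0.79  1.56 -2.34]
0.085 1 35 -105 back wrist [0.742 0.339 0.344] elbow [0.452 0.162 0.645] [ 0.34  0.9   1.15 -0.75  1.72 -2.4 ]
0.085 1 35 -90 grasp wrist [0.646 0.278 0.293] elbow [0.437 0.139 0.67 ] [ 0.31  0.85  1.47 -0.92  1.36 -2.36]
0.085 1 35 -90 back wrist [0.646 0.352 0.344] elbow [0.408 0.175 0.687] [ 0.4   0.81  1.38 -0.86  1.5  -2.42]
0.085 1 35 -75 grasp None
0.085 1 35 -75 back None
```

```bash
cat >> h.py <<'E'
import h as _h
A=np.radians(35); PSI=-np.pi/2
def plan_check(j):
    for k,u in((pick,(.25,0)),(pick,(0,.1)),(pick,(0,0))):
        assert inverse_kinematics(*k(j,A,-1,PSI,*u)) is not None,(j,u)
    for u in(0,.2): assert inverse_kinematics(*place(A,-1,u)) is not None,u
def do_pick(j):
    move_gripper(.088)
    move_ptp(*pick(j,A,-1,PSI,.1,.1)); servo_line(pick(j,A,-1,PSI,0,.1)[0],rate=.15)
    servo_line(pick(j,A,-1,PSI,0,0)[0],rate=.12)
    move_gripper(.03); print("gap",current_finger_gap(),"grip",current_grip_force(),"F",current_force())
    servo_line(pick(j,A,-1,PSI,.25,0)[0],rate=.2); print("lifted gap",current_finger_gap(),"t",current_clock())
E
python3 - <<'E'
import h
from h import *
for h.GH,j in((.088,1),(.075,0)): plan_check(j)
p=current_position(); servo_line([p[0],p[1],.42],rate=.25)
do_pick(0)
c=capture("scene"); cv2.imwrite("pics/p0.png",c["image"])
E
```

```text
gap 0.045026938446101394 grip 29.97382164001465 F [0.40694523 0.4232912  1.32118914]
lifted gap 0.04457211350116437 t 7.8667
```

View pics/p0.png

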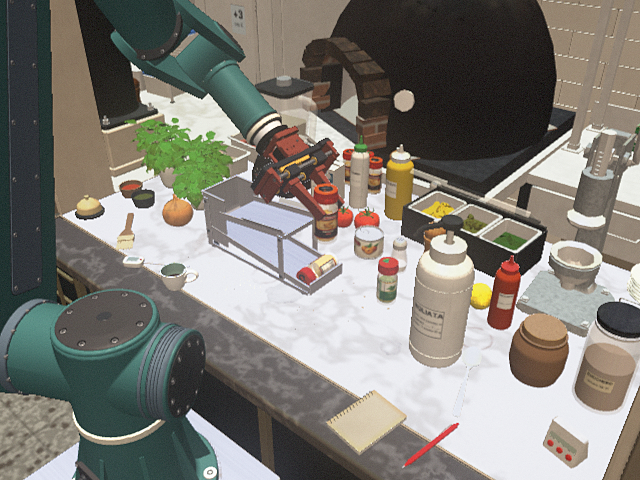

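The jar is held upright at about (326,208), with nothing around it disturbed. Next I'll rotate it and place it.

```bash
cat > place0.py <<'E'
import h
from h import *
h.GH=.075
move_ptp(*place(A,-1,.2)); servo_line(place(A,-1,.04)[0],rate=.15)
c=capture("scene"); cv2.imwrite("pics/q0.png",c["image"][130:330,150:450].repeat(2,0).repeat(2,1))
print(current_finger_gap(),current_position()-place(A,-1,.04)[0])
E
python3 place0.py
```

```text
0.04439017020150168 [0.00053384 0.00032099 0.00087842]
```

View pics/q0.png

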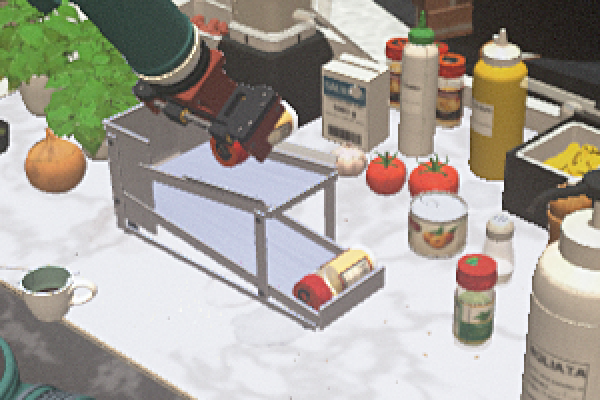

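The jar is lying across the lane, cap towards the robot at crop (230,150), and hovering above the floor. I'll lower it and let go.

```bash
cat > rel.py <<'E'
import h,sys
from h import *
h.GH=float(sys.argv[1]); n=sys.argv[2]
print("contact",servo_line(place(A,-1,0)[0],rate=.06,contact_N=6),current_position()-place(A,-1,0)[0],current_force())
move_gripper(.088)
servo_line(place(A,-1,.13)[0],rate=.15); sleep(1.)
c=capture("scene"); cv2.imwrite(f"pics/r{n}.png",c["image"][130:330,150:450].repeat(2,0).repeat(2,1))
for s in silhouettes("scene","jar_a"):
    if s["conf"]<.3: continue
    P=world(c,s["region"])
    if len(P): print(round(s["conf"],2),np.round(s["xy"]),"rack med",(np.median(P,0)-[RX,RY,0]).round(3))
print(current_clock())
E
python3 rel.py .075 0
```

```text
contact False [0.00022912 0.00017262 0.00040556] [ 0.32784393  0.28235349 -0.64089945]
0.91 [387. 279.] rack med [ 0.028 -0.343  0.067]
0.83 [303. 261.] rack med [-0.016 -0.133  0.058]
14.3583
```

View pics/r0.png

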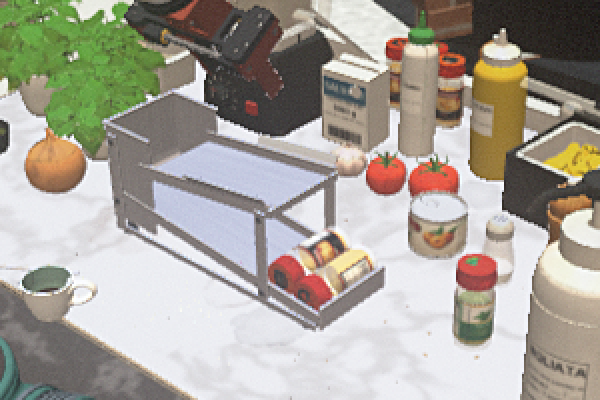

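The first jar has rolled through and lies beside the stock jar, with both caps towards the robot, at crop (288,270) and (313,290). Now the second jar.

Run:
```python
import h
from h import *
h.GH=.088
p=current_position(); servo_line([p[0],p[1],p[2]+.1],rate=.25)
do_pick(1)
move_ptp(*place(A,-1,.2)); servo_line(place(A,-1,.04)[0],rate=.15)
c=capture("scene"); cv2.imwrite("pics/q1.png",c["image"][130:330,150:450].repeat(2,0).repeat(2,1))
print(current_finger_gap(),current_clock())
```

```text
gap 0.044877062655915845 grip 29.99845951795578 F [-0.04744585 -0.22614503  0.3394516 ]
lifted gap 0.044498722260287324 t 20.5167
0.04444664244897822 23.4083
```

View pics/q1.png

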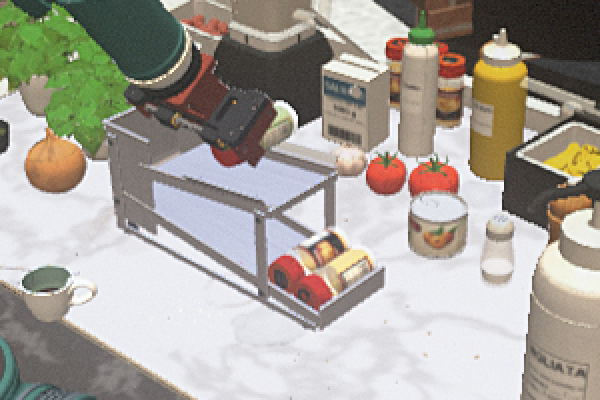

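The second jar is across the lane with its cap towards the robot at crop (230,155), and the salt shaker hasn't moved (497,248).

```bash
python3 rel.py .088 1
```

```text
contact False [0.00024502 0.00018303 0.0004039 ] [-0.24633473 -0.03970057 -1.53153363]
0.64 [302. 260.] rack med [-0.017 -0.134  0.058]
0.57 [290. 247.] rack med [-0.004 -0.089  0.064]
27.1583
```

View pics/r1.png

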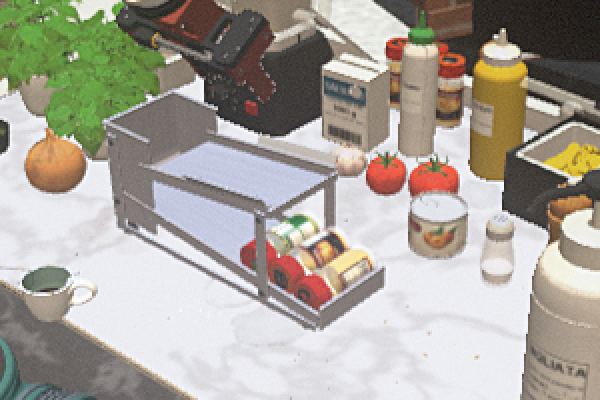

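All three jars are queued square across the lower lane with their caps towards the robot, at crop (260,250), (287,270) and (313,290), and the arm is clear.

```bash
python3 -c "
from bench import *
sleep(.5); print(close_job())"
```

```text
the job is handed in; nothing more can be done
None
```

Both fresh jars are queued behind the stock jar in the lower lane with caps towards the robot, nothing else was moved, and the job was handed in at about 28 s; the judging result was not shown.

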